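# Park the wrapping pump just past its compression peak

### The arm

A 6-joint arm with a two-finger parallel gripper is mounted at the origin on the work surface. World frame = base frame: x ahead of the robot, y to its left, z up, the work surface at z = 0. Lengths are in mm, angles in rad, forces in N, time in s.
With the tool pointing down it reaches from about 275 to 725 mm from the base axis. Payload 5.6 kg.
Tool frame: the origin (TCP) lies midway between the tips of the shut fingers; the grasp point (between the pads) lies 19 mm behind it; z points along the fingers, y is the direction in which the jaws open and shut (so a half turn about z gives the same grasp; the last joint's range is limited). The gripper opens to 85 mm and grips with 20 to 120 N. Pads are 22 mm wide; open, the fingers measure 114 mm over their backs; the gripper's body (76 mm by 85 mm) begins 54 mm behind the grasp point. The pads swing forward as they close: fully open they stand 13 mm farther back than shut.
Start: joints at [1.431, 0.255, 0.108, 0, -1.424, -0.285], TCP at [226.649, 501.122, 231.283] pointing down, gripper open.
Joint ranges: [-2.95, 2.95], [-1.21, 1.97], [-1.09, 1.5], [-2.87, 1.71], [-2.94, -0.07], [-3.05, 3.05]. Speed limits (rad/s): [2.57, 2.57, 3.14, 3.14, 3.14, 3.14].

### API

Orientations are given as a unit quaternion [w, x, y, z].
In Python, from station import ctrl gives the robot as it stands.
- The arm moves only by the tool apply_moves, never from a script. Its argument "steps" is a list of rows, each a list of 7 numbers: the turn, a rotation vector about the world's x, y, z in rad, then the shift along the world's x, y, z in mm, then the closure, from 0 (fully open) to 1 (shut). In form: [[ax, ay, az, tx, ty, tz, grip], ...]. A call has 1 to 10 rows; each row shifts and turns the commanded pose from where the row before left it; what a row does not reach is not made up. A row lasts 1/10 s, in which the tool goes at most 50 mm and 8.59 degrees, less where a joint would pass 70% of its speed; a pose out of reach is approached as far as the arm can. A call is refused whole if a number of a shift passes 50 or a number of a turn 0.15, either way. A call with a gripper value outside its range is refused whole. The fingers move at their own pace and stop on an object; "force" is the grip in N (left out, the last holds). Time passes only in rows, so rows that do not move let the fingers close. It gives the time, the measured TCP pose, the force and the opening at its end, in the units of the state.
- ctrl.observe(): the state, without advancing time (a new reading comes with each control period).
- ctrl.grab_frame(name): name is "scene" or "top" or "wrist"; returns a dict with "color" (480x640x3 uint8, blue, green, red), "fx", "fy", "cx", "cy" (pixels), "dist_coeffs" ([k1, k2, p1, p2, k3] as OpenCV has them; the pictures are not rectified), "cam_to_world" (4x4, takes a point from camera to world coordinates). Camera axes: x right, y down, z forward; pixel columns grow to the right and rows downward; lengths in mm; the calibration is good to about 2 mm. A picture is of the moment at which its call begins. There is no depth.
- ctrl.job_done(): hands the job in, once; it reports no verdict.
The state is a dict: "t": time; "qpos": joint angles; "joint_velocities": joint speeds; "tau": joint torques, N m; "ee_pos": TCP position; "eef_rot": TCP orientation; "contact_force": force on the tool from outside, world axes, zero at the start; "wrist_torque": the same for the moment, N m; "width": opening from 0.0 (shut) to 1.0 (fully open).
Only numpy, scipy, OpenCV 4.12 (cv2) and the standard library are available. Lean on these libraries where they do the work, as an engineer would, in place of code of your own. Each camera call takes 0.05 s, during which the arm holds its last target. There are 200 camera calls.

### The job

The wrapping table's small blue vacuum pump has to be parked just past its compression peak. Pull the yellow-headed locking pin straight up out of the pump and stand it in the hole of the wooden parking block. Then hold the black knob and turn the red flywheel slowly anticlockwise (seen from above), feeling the resistance build, peak and die away, and stop just past that first peak, so that the wheel stays put when you let go; never turn it far backwards or let it spin or kick, and leave the goods on the table where they are.

Things in the scene. Friction and masses are not known exactly. Their poses are not given: they have to be found in the camera images.
- pump: Blue vacuum pump, fixed to the table: round crankcase 190 mm across and 83 mm high, with a finned cylinder reaching 210 mm out along its own +x and 120 mm high there, and steel feet. Origin at table height on the flywheel's vertical axis; z up. The pin's socket is at (0, -50 mm) in this frame, a brass well from 75 to 100 mm height.
- flywheel (a joint): Angle of the red flywheel about the pump's vertical axis, rad, growing anticlockwise seen from above; starts within 0.3 of 0. At 0 the knob lies along the pump's +y (knob bearing = pump yaw + value + pi/2). The locking pin between two spokes blocks it. Moving drag at the knob is about 2 N; the compression stroke ends at a value between 1.0 and 2.4, different each time and not visible.
- knob_centre (a point): Middle of the upright black knob on the flywheel's rim: 26 mm across, 50 mm tall (136 to 186 mm above the table), 80 mm from the flywheel's axis. It spins freely on its own upright spindle, so a grip need not turn with the wheel.
- pin_head (a point): Middle of the locking pin's yellow head, a cylinder 24 mm across and 28 mm tall. Below it is a steel shaft 10 mm across and 75 mm long; the whole pin is 103 mm long, its foot 89 mm below this point, 60 g. It starts upright with its foot 75 mm above the table, 25 mm deep in a well 12 mm wide, its shaft passing between the spokes.
- pin_foot (a point): Middle of the lower end of the locking pin's shaft.
- park_hole (a point): Mouth of the upright hole in the light-wood parking block (block 90 x 80 mm, 65 mm high, fixed): on the block's top face, 65 mm above the table. Hole 20 mm across, 50 mm deep; the pin's foot rests 15 mm above the table in it, the head well clear of the block.
- valve (a joint): Lift of the outlet valve hidden in the pump, m: 0 to 0.0005, far less than its reading's error: feel it at the knob. It lifts over the last 0.55 rad of the stroke; the push at the knob peaks at 7 to 11 N about 0.3 rad before the stroke's end, then falls to about 2 N. It stays lifted 0.4 rad more: there the wheel stays where left; let go sooner it kicks back, turned farther it is thrown on.
- gift_box: Bystander, to be left alone: small light-wood gift box 114 x 89 x 72 mm. Origin under its centre.
- round_cake: Bystander, to be left alone: wrapped round brown gingerbread, 136 mm across, 38 mm high. Origin under its centre.
- slab_cake: Bystander, to be left alone: stack of two brown gingerbread slabs 130 x 100 x 55 mm. Origin under its centre.
- doll_cake: Bystander, to be left alone: small doll-shaped brown gingerbread, about 115 x 72 x 32 mm. Origin under its centre.
- tape_roll: Bystander, to be left alone: roll of clear tape lying flat, 90 mm across, 48 mm high. Origin under its centre.
- tag_cup: Bystander, to be left alone: white cup, 72 mm across, 90 mm high. Origin under its centre.
- hub (a point): Middle of the flywheel's hub on its vertical axis, at rim height, 121 mm above the table. Rim: centre-line radius 80 mm, 18 mm thick, top at 130 mm; hub 44 mm across, top at 140 mm; three spokes.
Not all that is in view belongs to the job. Of the things that look like the part that bears pin_head, the smaller one is meant.

How it is judged (in metres and radians):
On the way:
1. the locking pin stands in the parking block's hole (horizontal distance between pin_foot and park_hole below 0.012 m and height (world z) of pin_foot below 0.03 m), for 0.2 s.
At the end, for the whole second after the job is handed in: the locking pin stands in the parking block's hole (foot within 12 mm of the hole's axis and at least 35 mm deep), and the flywheel, let go, is at rest just past the compression peak: the hidden outlet valve still lifted (over 0.38 of its 0.5 mm), neither rolled back nor run on over (all of step 1 and value of joint valve above 0.00038 m and velocity of joint flywheel between -0.05 and 0.05 rad/s); the robot touches nothing.
It fails at once if the flywheel spins or kicks, faster than 2 rad/s (velocity of joint flywheel above 2 rad/s or velocity of joint flywheel below -2 rad/s).
It fails at once if the flywheel is turned far backwards (more than 0.4 rad behind its start range) (value of joint flywheel below -0.7 rad).
It fails at once if the flywheel is turned on past the first peak (beyond 3.2 rad) (value of joint flywheel above 3.2 rad).
It fails at once if a bystander is moved by more than 30 mm (distance of any of gift_box, round_cake, slab_cake, doll_cake, tape_roll, tag_cup from where it was at the start of the episode above 0.03 m).
It also fails if it takes over 72 s, if anything falls off the work surface, if the arm or the gripper's body presses on something with over 40 N, if the wrist force passes 120 N, or if a joint passes its speed limit or range.

## Working session

There is one attempt and no reset: what is moved stays moved. The work goes in short steps, Python scripts to look and compute and a tool call to move; the robot and the scene stay as the last step left them, time stands still between calls to the robot, and variables do not carry over. Pictures are saved under pics/ and viewed, about 8 in all and at most 12, crops included, and the job is handed in when it is done.

Besides the shell and the picture viewer there is one more tool, called as name([rows], argument=value, ...), one row to a line, values as JSON. apply_moves: Moves the arm, as the interface text tells. Its arguments: {"type":"object","properties":{"steps":{"type":"array"},"force":{"type":"number"}},"required":["steps"]}

```bash
mkdir -p pics; cat > h.py <<'E'
import numpy as np, cv2
from station import ctrl
def snap(name,fn,crop=None,scale=1):
    f=ctrl.grab_frame(name); im=f["color"]
    np.savez("pics/"+fn+".npz",**{k:np.array(f[k]) for k in f})
    if crop: im=im[crop[1]:crop[3],crop[0]:crop[2]]
    im=cv2.resize(im,None,fx=scale,fy=scale,interpolation=cv2.INTER_CUBIC)
    cv2.imwrite("pics/"+fn+".png",im)
    return f
def ray(f,u,v):
    K=np.array([[float(f["fx"]),0,float(f["cx"])],[0,float(f["fy"]),float(f["cy"])],[0,0,1]])
    p=cv2.undistortPoints(np.array([[[u,v]]],float),K,np.array(f["dist_coeffs"],float)).ravel()
    T=np.array(f["cam_to_world"]); return T[:3,3],T[:3,:3]@np.array([p[0],p[1],1])
def atz(f,u,v,z):
    o,d=ray(f,u,v); return o+d*(z-o[2])/d[2]
def proj(f,P):
    T=np.linalg.inv(np.array(f["cam_to_world"]));K=np.array([[float(f["fx"]),0,float(f["cx"])],[0,float(f["fy"]),float(f["cy"])],[0,0,1]])
    return cv2.projectPoints(np.array(P,float).reshape(-1,1,3),cv2.Rodrigues(T[:3,:3])[0],T[:3,3],K,np.array(f["dist_coeffs"],float))[0].reshape(-1,2)
E
python3 - <<'E'
from h import *
for n in("top","scene"):
    f=snap(n,n+"0"); print(n,np.round(f["cam_to_world"],2).tolist(),f["fx"])
print(ctrl.observe())
E
```

```text
top [[-0.01, -1.0, 0.08, 417.83], [-1.0, 0.01, -0.0, 0.98], [0.0, -0.08, -1.0, 1210.81], [0.0, 0.0, 0.0, 1.0]] 456.8392097568376
scene [[0.61, 0.6, -0.52, 1226.67], [0.79, -0.47, 0.39, -542.88], [-0.02, -0.65, -0.76, 1155.28], [0.0, 0.0, 0.0, 1.0]] 578.2588504343237
{'t': 0.1, 'qpos': array([ 1.43056982e+00,  2.55685680e-01,  1.07130781e-01, -4.08818696e-04,
       -1.42392146e+00, -2.84586399e-01]), 'joint_velocities': array([ 0.00022438, -0.00100979,  0.00205876,  0.00259113,  0.0001003 ,
        0.00292169]), 'tau': array([-2.04783559e-03, -3.87603593e+01,  2.38474470e+01,  5.37786797e+00,
       -3.79182064e-03,  2.15543892e-06]), 'ee_pos': array([226.4608204 , 500.72060598, 230.48816569]), 'eef_rot': array([ 8.52407011e-04,  9.77519727e-01, -2.10842207e-01, -1.41077384e-04]), 'contact_force': array([0.29944442, 0.31066957, 0.5882008 ]), 'wrist_torque': array([-0.02026076,  0.00102732, -0.01491172]), 'width': 0.9977098383877882}
```

View pics/top0.png

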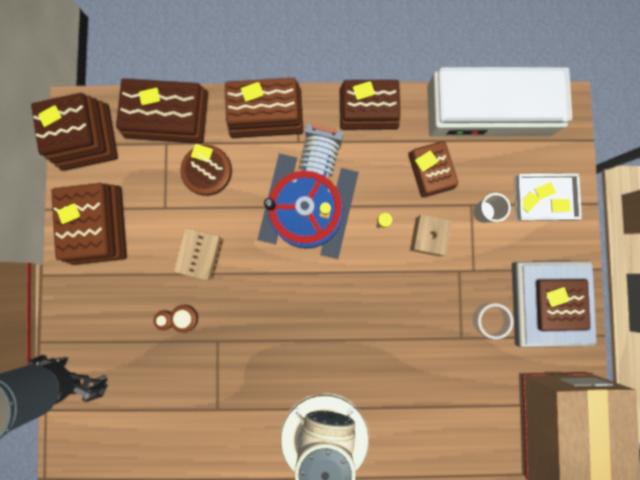

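View pics/scene0.png

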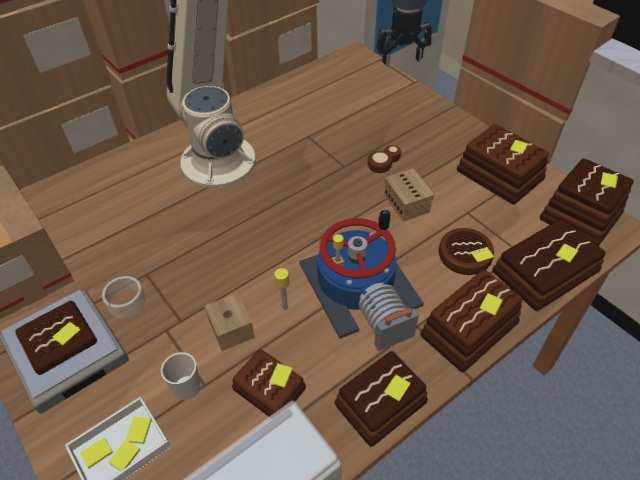

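Yellow-headed candidates: A, in the pump, at top (325,209) / scene (338,240). B, standing alone, at top (385,220) / scene (281,280). A fits: it is smaller and sits inside the flywheel. I'll confirm with one enlarged crop.

```bash
python3 - <<'E'
from h import *
a=cv2.imread("pics/top0.png")[160:270,255:455]; b=cv2.imread("pics/scene0.png")[200:350,200:400]
a=cv2.resize(a,None,fx=4,fy=4,interpolation=3)[:, :800]; b=cv2.resize(b,None,fx=4,fy=4,interpolation=3)
cv2.imwrite("pics/topc.png",a); cv2.imwrite("pics/scenec.png",b)
E
```

```text
(no output)
```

View pics/topc.png

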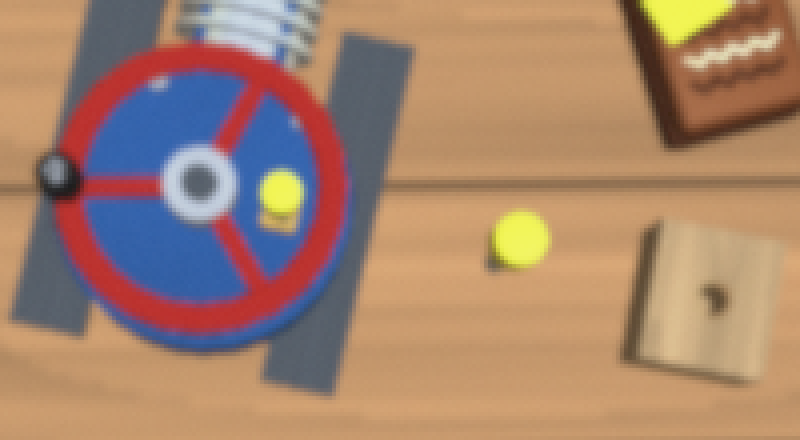

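View pics/scenec.png

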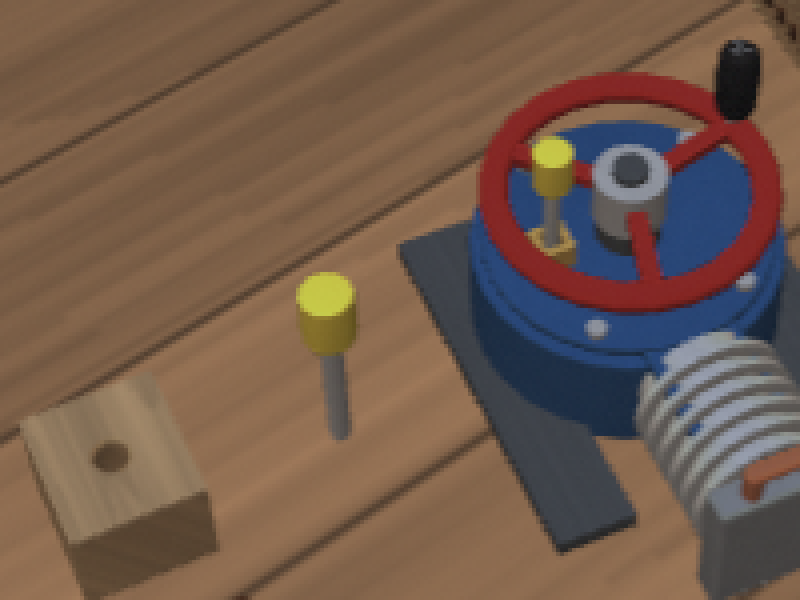

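A is confirmed: it is clearly smaller than B, its shaft goes into the brass well, and B stands alone between pump and block. The parking block is the one with a single hole. Next I triangulate from both views.

```bash
python3 - <<'E'
from h import *
t=np.load("pics/top0.npz"); s=np.load("pics/scene0.npz")
pts={"hubtop":((198,183),(631,170),140),"pintop":((281,190),(553,152),178),"knobtop":((60,174),(740,47),186),"hole":((715,297),(111,457),65),"spare":((521,239),(327,292),None),
"rimc":((204,190),(630,190),130)}
for k,(a,b,z) in pts.items():
    A=(255+(a[0]+.5)/4-.5,160+(a[1]+.5)/4-.5); B=(200+(b[0]+.5)/4-.5,200+(b[1]+.5)/4-.5)
    o1,d1=ray(t,*A);o2,d2=ray(s,*B)
    q=np.linalg.lstsq(np.c_[d1,-d2],o2-o1,rcond=None)[0]
    p1=o1+d1*q[0];p2=o2+d2*q[1]
    print(k,np.round((p1+p2)/2,1),"gap",round(np.linalg.norm(p1-p2),1),*( [np.round(atz(t,*A,z)[:2],1),np.round(atz(s,*B,z)[:2],1)] if z else []))
f=ctrl.grab_frame("wrist");print(np.round(f["cam_to_world"],3).tolist(),f["fx"])
E
```

```text
hubtop [586.   42.9 130.9] gap 2.2 [583.9  41.7] [592.2  38.7]
pintop [574.8  -6.3 172.6] gap 1.8 [573.5  -7. ] [578.9  -8.5]
knobtop [585.2 120.9 181.9] gap 5.8 [582.9 118. ] [589.2 120.8]
hole [ 520.6 -281.1   59.7] gap 2.8 [ 519.4 -281. ] [ 524.9 -281.3]
spare [ 550.2 -148.1  133.9] gap 3.6
rimc [585.4  41.3 113.1] gap 5.5 [581.2  38.5] [597.1  34.3]
[[-0.413, -0.868, -0.276, 297.494], [-0.911, 0.393, 0.125, 469.015], [0.0, 0.303, -0.953, 374.182], [0.0, 0.0, 0.0, 1.0]] 411.74219508097406
```

Checks: hub–pin is 49.7 mm (should be 50) and hub–knob 78.5 mm (80). Pump yaw is about −0.22 and the flywheel starts at about 0.24. I'll hover over the pin.

apply_moves([
  [0,0,0,26,-38,2,0],
  [0,0,0,26,-38,2,0],
  [0,0,0,26,-38,2,0],
  [0,0,0,26,-38,2,0],
  [0,0,0,26,-38,2,0],
  [0,0,0,26,-38,2,0],
  [0,0,0,26,-38,2,0],
  [0,0,0,26,-38,2,0],
  [0,0,0,26,-38,2,0],
  [0,0,0,26,-38,2,0],
])

```text
t: 1.15
ee_pos: [487.2, 119.3, 251.3]
eef_rot: [-0.0, 0.978, -0.211, -0.0]
contact_force: [1.3, 1.3, 0.7]
width: 1.002
```

apply_moves([
  [0,0,0,26,-38,0,0],
  [0,0,0,26,-38,0,0],
  [0,0,0,25,-38,0,0],
  [0,0,0,12,-14,0,0],
  [0,0,0,0,0,0,0],
  [0,0,0,0,0,0,0],
])

```text
t: 1.75
ee_pos: [575.4, -7.0, 250.7]
eef_rot: [0.0, 0.977, -0.211, -0.001]
contact_force: [0.6, -0.0, -0.3]
width: 1.003
```

```bash
python3 - <<'E'
from h import *
f=snap("wrist","w1"); o=ctrl.observe(); print(o["t"],o["ee_pos"],o["eef_rot"],o["contact_force"])
print(np.round(proj(f,[[575,-7.5,178],[586,41,140],[585,119.5,186],[521,-281,65]]),1), np.round(f["cam_to_world"],2).tolist())
E
```

```text
1.8 [575.27100176  -6.46836567 251.04416227] [-1.56010254e-05  9.77538980e-01 -2.10754462e-01 -3.15531675e-04] [0.26519533 0.0621419  0.29541467]
[[326.8 253.6]
 [252.1 248.2]
 [117.8 329.5]
 [675.7 126.7]] [[-0.41, -0.87, -0.28, 646.54], [-0.91, 0.39, 0.13, -39.0], [-0.0, 0.3, -0.95, 394.26], [0.0, 0.0, 0.0, 1.0]]
```

View pics/w1.png

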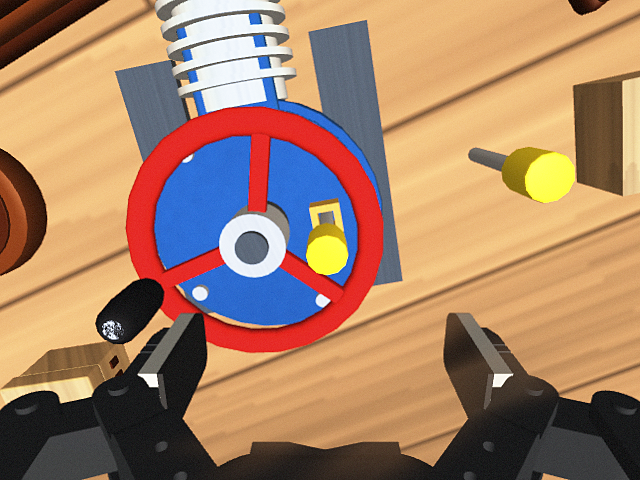

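The wrist view puts the pin head top at (327,254), against (327,254) predicted, and the hub matches too. Knob top is at about (112,330). I'll descend and grip.

apply_moves([
  [0,0,0,0,-1,-30,0.3],
  [0,0,0,0,0,-30,0.3],
  [0,0,0,0,0,-25,0.3],
  [0,0,0,0,0,-18,0.3],
  [0,0,0,0,0,0,0.3],
])

```text
t: 2.3
ee_pos: [573.4, -6.9, 145.9]
eef_rot: [0.001, 0.978, -0.21, -0.002]
contact_force: [-1.1, -0.4, -1.4]
width: 0.7
```

apply_moves([
  [0,0,0,0,0,0,1],
  [0,0,0,0,0,0,1],
  [0,0,0,0,0,0,1],
  [0,0,0,0,0,0,1],
  [0,0,0,0,0,0,1],
  [0,0,0,0,0,0,1],
], force=40)

```text
t: 2.9
ee_pos: [576.7, -7.8, 150.0]
eef_rot: [-0.0, 0.978, -0.211, 0.002]
contact_force: [-0.4, 0.5, 6.1]
width: 0.268
```

apply_moves([
  [0,0,0,0,0,5,1],
  [0,0,0,0,0,10,1],
  [0,0,0,0,0,15,1],
  [0,0,0,0,0,20,1],
  [0,0,0,0,0,25,1],
  [0,0,0,0,0,25,1],
  [0,0,0,0,0,10,1],
  [0,0,0,0,0,0,1],
])

```text
t: 3.7
ee_pos: [576.3, -7.8, 259.8]
eef_rot: [-0.001, 0.978, -0.211, 0.001]
contact_force: [-0.1, 0.2, -1.5]
width: 0.268
```

```bash
python3 - <<'E'
from h import *
f=snap("wrist","w2"); o=ctrl.observe(); print(o["t"],o["ee_pos"],o["eef_rot"],o["contact_force"],o["width"])
g=snap("scene","s2")
a=f["color"][160:480,100:520]; b=cv2.resize(g["color"][120:320,210:440],None,fx=1.6,fy=1.6)
cv2.imwrite("pics/c2.png",np.hstack([a,b]))
E
```

```text
3.75 [575.59919179  -7.66722321 258.04332307] [-3.32472982e-04  9.77520734e-01 -2.10839038e-01 -6.12493866e-05] [-0.74830278 -0.34327272 -2.1218019 ] 0.2610648715919733
```

View pics/c2.png

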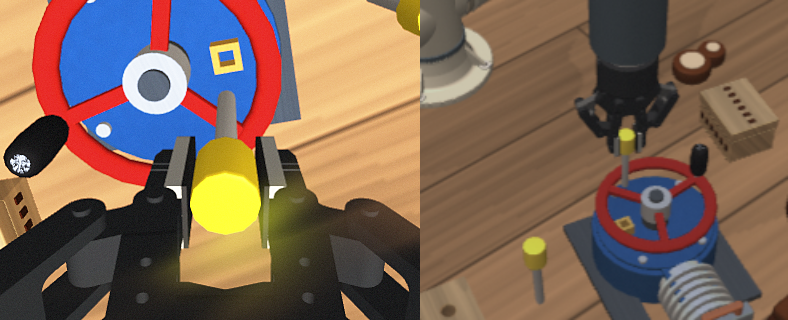

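The pin is out, upright in the jaws; the empty well shows. Pin top is at wrist (324,363), foot at about (326,255).

```bash
python3 - <<'E'
from h import *
f=np.load("pics/w2.npz")
print(atz(f,324,363,287),atz(f,326,257,185), proj(f,[[575,-7.5,287],[575,-7.5,185]]))
w=np.load("pics/w1.npz")
print(atz(w,112,330,186), atz(w,251,247,140),atz(w,545,172,136))
E
```

```text
[574.30187169  -6.26330971 287.        ] [573.75086562  -6.67006318 185.        ] [[326.55418543 359.99507404]
 [326.42857143 254.53374693]]
[586.08741579 122.75381968 186.        ] [587.03574046  41.25680452 140.        ] [ 554.06888436 -148.47825964  136.        ]
```

apply_moves([
  [0,0,0,-5,-27,0,1],
  [0,0,0,-5,-27,0,1],
  [0,0,0,-5,-27,0,1],
  [0,0,0,-5,-27,0,1],
  [0,0,0,-5,-27,0,1],
  [0,0,0,-5,-27,0,1],
  [0,0,0,-5,-27,0,1],
  [0,0,0,-5,-27,0,1],
  [0,0,0,-5,-27,0,1],
  [0,0,0,-9,-30,0,1],
])

```text
t: 4.8
ee_pos: [520.9, -281.3, 256.1]
eef_rot: [-0.0, 0.978, -0.211, -0.002]
contact_force: [0.4, 0.7, 0.2]
width: 0.269
```

apply_moves([
  [0,0,0,0,0,-20,1],
  [0,0,0,0,0,-25,1],
  [0,0,0,0,0,-25,1],
  [0,0,0,0,0,-20,1],
  [0,0,0,0,0,-10,1],
  [0,0,0,0,0,0,1],
])

```text
t: 5.4
ee_pos: [520.3, -280.4, 155.8]
eef_rot: [-0.0, 0.978, -0.211, -0.002]
contact_force: [-0.9, 0.2, -0.6]
width: 0.264
```

```bash
python3 - <<'E'
from h import *
f=snap("wrist","w3"); o=ctrl.observe(); print(o["t"],o["ee_pos"],o["eef_rot"],o["contact_force"],o["width"])
g=snap("scene","s3"); t=snap("top","t3")
a=f["color"][120:420,120:520]; b=cv2.resize(g["color"][240:352,150:300],None,fx=2.667,fy=2.667)[:300]
b=cv2.copyMakeBorder(b,0,300-b.shape[0],0,0,0)
cv2.imwrite("pics/c3.png",np.hstack([a,b]))
print(proj(f,[[521,-281,65]]),proj(g,[[521,-281,65]]))
E
```

```text
5.45 [ 521.17835625 -280.81419677  157.57063153] [ 8.31407189e-05  9.77537086e-01 -2.10761024e-01 -1.01506858e-03] [ 0.86805582 -0.41610124  0.29922307] 0.26685284146398947
[[326.11518188 240.97962434]] [[226.54982443 312.64353328]]
```

View pics/c3.png

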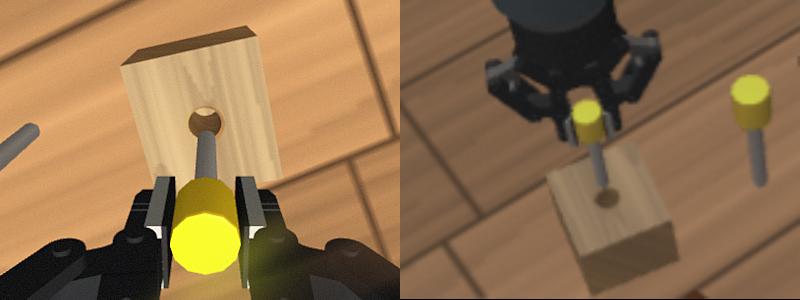

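The hole is at wrist (325,243), against (326,241) predicted, and the shaft points straight at it. Lowering.

apply_moves([
  [0,0,0,0,0,-10,1],
  [0,0,0,0,0,-12,1],
  [0,0,0,0,0,-14,1],
  [0,0,0,0,0,-14,1],
  [0,0,0,0,0,-8,1],
  [0,0,0,0,0,-5,1],
  [0,0,0,0,0,0,1],
])

```text
t: 6.25
ee_pos: [521.3, -280.8, 94.5]
eef_rot: [-0.0, 0.978, -0.211, -0.001]
contact_force: [-0.8, 0.7, -0.7]
width: 0.264
```

apply_moves([
  [0,0,0,0,0,-2,1],
  [0,0,0,0,0,0,0.6],
  [0,0,0,0,0,0,0.3],
  [0,0,0,0,0,0,0.2],
  [0,0,0,0,0,0,0.2],
  [0,0,0,0,0,10,0],
  [0,0,0,0,0,30,0],
  [0,0,0,0,0,50,0],
  [0,0,0,0,0,50,0],
  [0,0,0,0,0,20,0],
])

```text
t: 7.25
ee_pos: [523.0, -282.1, 260.4]
eef_rot: [0.001, 0.978, -0.211, 0.005]
contact_force: [1.4, -0.8, -0.5]
width: 0.999
```

```bash
python3 - <<'E'
from h import *
f=snap("wrist","w4"); o=ctrl.observe(); print(o["t"],o["ee_pos"],o["contact_force"],o["width"])
g=snap("scene","s4"); t=snap("top","t4")
a=f["color"][120:420,120:520]; b=cv2.resize(g["color"][240:352,150:300],None,fx=2.667,fy=2.667)[:300]
b=cv2.copyMakeBorder(b,0,300-b.shape[0],0,0,0)
cv2.imwrite("pics/c4.png",np.hstack([a,b]))
print(proj(f,[[521,-281,118]]))
E
```

```text
7.3 [ 523.49841155 -282.40214455  261.86942199] [-0.32147833  0.04610191  2.79257684] 1.0052559039701734
[[325.26358489 225.47955829]]
```

View pics/c4.png

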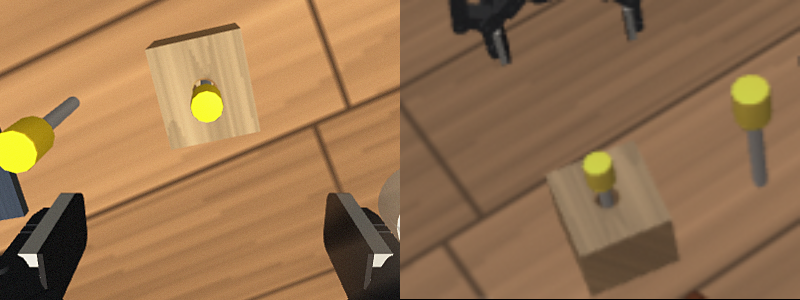

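The pin stands in the hole, its head top at wrist (327,227) against (325,225) predicted. Now to the knob at about (586,121).

apply_moves([
  [0,0,0,6,40,0,0],
  [0,0,0,6,40,0,0],
  [0,0,0,6,40,0,0],
  [0,0,0,6,40,0,0],
  [0,0,0,6,40,0,0],
  [0,0,0,6,40,0,0],
  [0,0,0,6,40,0,0],
  [0,0,0,6,40,0,0],
  [0,0,0,8,42,0,0],
  [0,0,0,8,40,0,0],
])

```text
t: 8.4
ee_pos: [585.0, 122.8, 252.2]
eef_rot: [0.001, 0.978, -0.211, -0.001]
contact_force: [-0.0, 0.4, 0.1]
width: 0.999
```

apply_moves([
  [0,0,0,0,0,0,0],
  [0,0,0,0,0,0,0],
])

```text
t: 8.6
ee_pos: [585.1, 121.8, 251.8]
eef_rot: [0.001, 0.978, -0.21, -0.001]
contact_force: [-0.6, -0.6, 0.1]
width: 1.002
```

```bash
python3 - <<'E'
from h import *
f=snap("wrist","w5"); o=ctrl.observe(); print(o["t"],o["ee_pos"],o["contact_force"],o["width"])
print(proj(f,[[586.3,121.3,186],[586.5,41.2,140]]))
im=f["color"]
m=(im.max(2)<45).astype(np.uint8); m[:, :200]=0
n,l,st,c=cv2.connectedComponentsWithStats(m)
print([(st[i].tolist(),c[i].round(1).tolist()) for i in range(1,n) if st[i,4]>150])
cv2.imwrite("pics/c5.png",im[120:420,100:500])
E
```

```text
8.65 [585.18391993 120.98494327 252.3372083 ] [ 0.10921446  0.16622687 -0.06253575] 0.9976534069607852
[[325.51314996 255.11720539]
 [442.33339521 179.76920962]]
[([303, 214, 45, 59, 1515], [324.6, 239.0]), ([200, 313, 7, 65, 312], [202.2, 345.9]), ([444, 335, 33, 30, 308], [460.7, 349.5]), ([382, 385, 258, 95, 10835], [534.0, 436.8]), ([200, 445, 132, 35, 2209], [263.8, 467.7])]
```

View pics/c5.png

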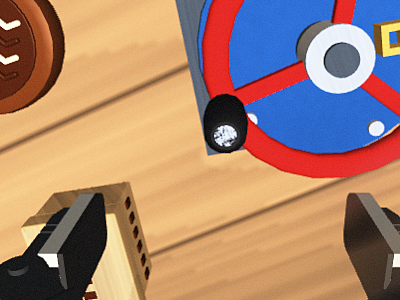

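Knob top is at (325,255), exactly as predicted. Descend and grip.

apply_moves([
  [0,0,0,1,0,-30,0.3],
  [0,0,0,0,0,-30,0.3],
  [0,0,0,0,0,-25,0.3],
  [0,0,0,0,0,-20,0.3],
  [0,0,0,0,0,0,0.3],
])

```text
t: 9.15
ee_pos: [584.5, 119.2, 145.1]
eef_rot: [0.002, 0.977, -0.212, -0.003]
contact_force: [-0.1, 0.1, -0.8]
width: 0.701
```

apply_moves([
  [0,0,0,0,0,0,0.5],
  [0,0,0,0,0,0,0.7],
  [0,0,0,0,0,0,1],
  [0,0,0,0,0,0,1],
  [0,0,0,0,0,0,1],
  [0,0,0,0,0,0,1],
], force=60)

```text
t: 9.75
ee_pos: [587.5, 120.8, 150.2]
eef_rot: [-0.0, 0.978, -0.211, 0.002]
contact_force: [-0.9, -1.7, 6.3]
width: 0.287
```

```bash
cat > st.py <<'E'
from h import *
o=ctrl.observe(); C=np.array([586.5,41.2]); d=o["ee_pos"][:2]-C; F=o["contact_force"]; b=np.arctan2(d[1],d[0]); tg=np.array([-np.sin(b),np.cos(b)])
print("t%.2f"%o["t"],o["ee_pos"].round(1),"r%.1f b%.3f"%(np.hypot(*d),b%(2*np.pi)),"F",F.round(1),"push %.2f rad %.2f"%(-F[:2]@tg,-F[:2]@d/np.hypot(*d)),"w%.3f"%o["width"])
E
python3 st.py
python3 -c "
import numpy as np
b=np.pi/2
for k in range(40):
    a=b+.05*k; print(round(a,2),np.round([586.5+80*np.cos(a),41.2+80*np.sin(a)],1), np.round(80*np.array([np.cos(a+.05)-np.cos(a),np.sin(a+.05)-np.sin(a)]),1))"
```

```text
t9.75 [587.5 120.8 150.2] r79.6 b1.558 F [-0.9 -1.7  6.3] push -0.87 rad 1.72 w0.287
1.57 [586.5 121.2] [-4.  -0.1]
1.62 [582.5 121.1] [-4.  -0.3]
1.67 [578.5 120.8] [-4.  -0.5]
1.72 [574.5 120.3] [-3.9 -0.7]
1.77 [570.6 119.6] [-3.9 -0.9]
1.82 [566.7 118.7] [-3.8 -1.1]
1.87 [562.9 117.6] [-3.8 -1.3]
1.92 [559.1 116.3] [-3.7 -1.5]
1.97 [555.3 114.9] [-3.6 -1.6]
2.02 [551.7 113.2] [-3.6 -1.8]
2.07 [548.1 111.4] [-3.5 -2. ]
2.12 [544.7 109.4] [-3.4 -2.2]
2.17 [541.3 107.2] [-3.2 -2.3]
2.22 [538.1 104.9] [-3.1 -2.5]
2.27 [535.  102.4] [-3.  -2.7]
2.32 [532.   99.7] [-2.9 -2.8]
2.37 [529.1  96.9] [-2.7 -2.9]
2.42 [526.4  94. ] [-2.6 -3.1]
2.47 [523.8  90.9] [-2.4 -3.2]
2.52 [521.4  87.7] [-2.2 -3.3]
2.57 [519.2  84.4] [-2.1 -3.4]
2.62 [517.1  81. ] [-1.9 -3.5]
2.67 [515.2  77.5] [-1.7 -3.6]
2.72 [513.5  73.9] [-1.5 -3.7]
2.77 [511.9  70.2] [-1.4 -3.8]
2.82 [510.6  66.4] [-1.2 -3.8]
2.87 [509.4  62.6] [-1.  -3.9]
2.92 [508.4  58.7] [-0.8 -3.9]
2.97 [507.7  54.8] [-0.6 -4. ]
3.02 [507.1  50.8] [-0.4 -4. ]
3.07 [506.7  46.9] [-0.2 -4. ]
3.12 [506.5  42.9] [ 0. -4.]
3.17 [506.5  38.9] [ 0.2 -4. ]
3.22 [506.8  34.9] [ 0.4 -4. ]
3.27 [507.2  30.9] [ 0.6 -4. ]
3.32 [507.8  26.9] [ 0.8 -3.9]
3.37 [508.6  23. ] [ 1.  -3.9]
3.42 [509.6  19.2] [ 1.2 -3.8]
3.47 [510.8  15.3] [ 1.4 -3.8]
3.52 [512.2  11.6] [ 1.6 -3.7]
```

apply_moves([
  [0,0,0,-2,0,0,1],
  [0,0,0,-4,-0.2,0,1],
  [0,0,0,-4,-0.4,0,1],
  [0,0,0,-4,-0.6,0,1],
])

```text
t: 10.15
ee_pos: [574.3, 119.7, 150.2]
eef_rot: [-0.001, 0.978, -0.211, 0.002]
contact_force: [2.6, -2.3, 5.0]
width: 0.292
```

```bash
python3 st.py
```

```text
t10.15 [574.3 119.7 150.2] r79.5 b1.725 F [ 2.6 -2.3  5. ] push 2.20 rad 2.66 w0.292
```

apply_moves([
  [0,0,0,-3.9,-0.8,0,1],
  [0,0,0,-3.9,-1.0,0,1],
  [0,0,0,-3.8,-1.2,0,1],
  [0,0,0,-3.8,-1.4,0,1],
])

```text
t: 10.55
ee_pos: [559.0, 115.6, 150.3]
eef_rot: [-0.001, 0.978, -0.211, 0.002]
contact_force: [2.2, -1.7, 4.6]
width: 0.29
```

```bash
python3 st.py
```

```text
t10.55 [559.  115.6 150.3] r79.3 b1.925 F [ 2.2 -1.7  4.6] push 1.51 rad 2.33 w0.290
```

apply_moves([
  [0,0,0,-2.9,-1.3,0,1],
  [0,0,0,-2.9,-1.4,0,1],
])

```text
t: 10.75
ee_pos: [553.2, 113.1, 150.2]
eef_rot: [-0.001, 0.978, -0.211, 0.002]
contact_force: [1.7, -1.2, 5.9]
width: 0.288
```

```bash
python3 st.py
```

```text
t10.75 [553.2 113.1 150.2] r79.3 b2.004 F [ 1.7 -1.2  5.9] push 1.05 rad 1.81 w0.288
```

apply_moves([
  [0,0,0,-2.8,-1.5,0,1],
  [0,0,0,-2.8,-1.6,0,1],
])

```text
t: 10.95
ee_pos: [547.6, 110.3, 150.2]
eef_rot: [-0.001, 0.978, -0.211, 0.002]
contact_force: [2.1, -0.4, 5.4]
width: 0.292
```

```bash
python3 st.py
```

```text
t10.95 [547.6 110.3 150.2] r79.2 b2.083 F [ 2.1 -0.4  5.4] push 1.65 rad 1.35 w0.292
```

apply_moves([
  [0,0,0,-2.7,-1.7,0,1],
  [0,0,0,-2.6,-1.8,0,1],
])

```text
t: 11.15
ee_pos: [542.3, 106.9, 150.2]
eef_rot: [-0.001, 0.978, -0.211, 0.002]
contact_force: [1.8, 0.9, 6.2]
width: 0.291
```

```bash
python3 st.py
```

```text
t11.15 [542.3 106.9 150.2] r79.2 b2.163 F [1.8 0.9 6.2] push 1.94 rad 0.27 w0.291
```

apply_moves([
  [0,0,0,-2.5,-1.9,0,1],
  [0,0,0,-2.5,-2.0,0,1],
])

```text
t: 11.35
ee_pos: [537.3, 103.2, 150.2]
eef_rot: [-0.002, 0.978, -0.21, 0.002]
contact_force: [2.0, 0.6, 6.2]
width: 0.291
```

```bash
python3 st.py
```

```text
t11.35 [537.3 103.2 150.2] r79.2 b2.242 F [2.  0.6 6.2] push 2.00 rad 0.77 w0.291
```

apply_moves([
  [0,0,0,-2.4,-2.1,0,1],
  [0,0,0,-2.3,-2.2,0,1],
])

```text
t: 11.55
ee_pos: [532.5, 99.0, 150.2]
eef_rot: [-0.002, 0.978, -0.21, 0.002]
contact_force: [1.4, 1.8, 6.5]
width: 0.286
```

```bash
python3 st.py
```

```text
t11.55 [532.5  99.  150.2] r79.1 b2.322 F [1.4 1.8 6.5] push 2.24 rad -0.32 w0.286
```

apply_moves([
  [0,0,0,-2.2,-2.3,0,1],
  [0,0,0,-2.1,-2.4,0,1],
])

```text
t: 11.75
ee_pos: [528.1, 94.5, 150.2]
eef_rot: [-0.002, 0.978, -0.21, 0.002]
contact_force: [0.8, 2.3, 6.7]
width: 0.292
```

```bash
python3 st.py
```

```text
t11.75 [528.1  94.5 150.2] r79.1 b2.402 F [0.8 2.3 6.7] push 2.25 rad -1.02 w0.292
```

apply_moves([
  [0,0,0,-2.1,-2.4,0,1],
  [0,0,0,-2.0,-2.5,0,1],
])

```text
t: 11.95
ee_pos: [524.0, 89.6, 150.2]
eef_rot: [-0.002, 0.978, -0.21, 0.002]
contact_force: [2.0, 2.0, 7.0]
width: 0.289
```

```bash
python3 st.py
```

```text
t11.95 [524.   89.6 150.2] r79.1 b2.483 F [2. 2. 7.] push 2.78 rad 0.33 w0.289
```

apply_moves([
  [0,0,0,-1.9,-2.6,0,1],
  [0,0,0,-1.8,-2.7,0,1],
])

```text
t: 12.15
ee_pos: [520.2, 84.3, 150.2]
eef_rot: [-0.002, 0.978, -0.21, 0.002]
contact_force: [0.7, 2.3, 6.7]
width: 0.29
```

```bash
python3 st.py
```

```text
t12.15 [520.2  84.3 150.2] r79.1 b2.565 F [0.7 2.3 6.7] push 2.32 rad -0.65 w0.290
```

apply_moves([
  [0,0,0,-1.6,-2.8,0,1],
  [0,0,0,-1.5,-2.9,0,1],
])

```text
t: 12.35
ee_pos: [516.9, 78.7, 150.2]
eef_rot: [-0.002, 0.978, -0.21, 0.002]
contact_force: [-0.7, 2.8, 7.5]
width: 0.284
```

```bash
python3 st.py
```

```text
t12.35 [516.9  78.7 150.2] r79.1 b2.647 F [-0.7  2.8  7.5] push 2.16 rad -2.00 w0.284
```

apply_moves([
  [0,0,0,-1.4,-2.9,0,1],
  [0,0,0,-1.3,-3.0,0,1],
])

```text
t: 12.55
ee_pos: [514.3, 73.3, 150.2]
eef_rot: [-0.002, 0.978, -0.211, 0.002]
contact_force: [-1.3, 5.5, 8.5]
width: 0.288
```

```bash
python3 st.py
```

```text
t12.55 [514.3  73.3 150.2] r79.0 b2.723 F [-1.3  5.5  8.5] push 4.53 rad -3.44 w0.288
```

apply_moves([
  [0,0,0,-1.2,-3.0,0,1],
  [0,0,0,-1.1,-3.1,0,1],
])

```text
t: 12.75
ee_pos: [512.2, 68.3, 150.2]
eef_rot: [-0.003, 0.978, -0.21, 0.002]
contact_force: [-0.7, 9.8, 8.9]
width: 0.288
```

```bash
python3 st.py
```

```text
t12.75 [512.2  68.3 150.2] r79.1 b2.792 F [-0.7  9.8  8.9] push 8.95 rad -4.04 w0.288
```

apply_moves([
  [0,0,0,-0.9,-3.1,0,1],
  [0,0,0,-0.8,-3.2,0,1],
])

```text
t: 12.95
ee_pos: [510.4, 62.6, 150.2]
eef_rot: [-0.004, 0.978, -0.21, 0.002]
contact_force: [-1.8, 10.4, 8.7]
width: 0.287
```

```bash
python3 st.py
```

```text
t12.95 [510.4  62.6 150.2] r79.0 b2.868 F [-1.8 10.4  8.7] push 9.53 rad -4.54 w0.287
```

Resistance is building (9.5 N). Continuing.

apply_moves([
  [0,0,0,-0.9,-3.1,0,1],
  [0,0,0,-0.8,-3.1,0,1],
])

```text
t: 13.15
ee_pos: [508.9, 56.5, 150.2]
eef_rot: [-0.004, 0.978, -0.21, 0.002]
contact_force: [-1.1, 11.0, 8.4]
width: 0.289
```

```bash
python3 st.py
```

```text
t13.15 [508.9  56.5 150.2] r79.1 b2.947 F [-1.1 11.   8.4] push 10.58 rad -3.19 w0.289
```

apply_moves([
  [0,0,0,-0.6,-3.1,0,1],
  [0,0,0,-0.5,-3.1,0,1],
])

```text
t: 13.35
ee_pos: [507.8, 50.0, 150.2]
eef_rot: [-0.004, 0.978, -0.21, 0.002]
contact_force: [-0.6, 8.6, 7.9]
width: 0.29
```

```bash
python3 st.py
```

```text
t13.35 [507.8  50.  150.2] r79.2 b3.030 F [-0.6  8.6  7.9] push 8.52 rad -1.60 w0.290
```

Peak was at about bearing 2.94, and the push is now falling. The stroke's end should be near 3.24.

apply_moves([
  [0,0,0,-0.3,-3.0,0,1],
  [0,0,0,-0.1,-3.0,0,1],
])

```text
t: 13.55
ee_pos: [507.3, 43.4, 150.2]
eef_rot: [-0.003, 0.978, -0.21, 0.002]
contact_force: [-1.4, 6.7, 8.9]
width: 0.291
```

```bash
python3 st.py
```

```text
t13.55 [507.3  43.4 150.2] r79.3 b3.114 F [-1.4  6.7  8.9] push 6.70 rad -1.57 w0.291
```

apply_moves([
  [0,0,0,0,-3.0,0,1],
  [0,0,0,0.1,-3.0,0,1],
])

```text
t: 13.75
ee_pos: [507.3, 36.7, 150.2]
eef_rot: [-0.002, 0.978, -0.21, 0.002]
contact_force: [-1.1, 4.8, 7.7]
width: 0.285
```

```bash
python3 st.py
```

```text
t13.75 [507.3  36.7 150.2] r79.3 b3.199 F [-1.1  4.8  7.7] push 4.89 rad -0.85 w0.285
```

apply_moves([
  [0,0,0,0.2,-3.0,0,1],
  [0,0,0,0.3,-3.0,0,1],
])

```text
t: 13.95
ee_pos: [507.9, 30.2, 150.2]
eef_rot: [-0.002, 0.978, -0.21, 0.002]
contact_force: [1.3, 3.3, 7.8]
width: 0.286
```

```bash
python3 st.py
```

```text
t13.95 [507.9  30.2 150.2] r79.4 b3.281 F [1.3 3.3 7.8] push 3.10 rad 1.71 w0.286
```

apply_moves([
  [0,0,0,0.4,-3.0,0,1],
  [0,0,0,0.5,-3.0,0,1],
])

```text
t: 14.15
ee_pos: [508.9, 24.0, 150.2]
eef_rot: [-0.002, 0.978, -0.21, 0.002]
contact_force: [1.5, 3.6, 6.7]
width: 0.289
```

```bash
python3 st.py
```

```text
t14.15 [508.9  24.  150.2] r79.5 b3.359 F [1.5 3.6 6.7] push 3.21 rad 2.28 w0.289
```

apply_moves([
  [0,0,0,0.6,-3.0,0,1],
  [0,0,0,0.7,-2.9,0,1],
])

```text
t: 14.35
ee_pos: [510.4, 18.2, 150.2]
eef_rot: [-0.002, 0.978, -0.21, 0.002]
contact_force: [1.1, 3.1, 7.1]
width: 0.29
```

```bash
python3 st.py
```

```text
t14.35 [510.4  18.2 150.2] r79.5 b3.435 F [1.1 3.1 7.1] push 2.64 rad 1.94 w0.290
```

apply_moves([
  [0,0,0,0,0,0,1],
  [0,0,0,0,0,0,1],
  [0,0,0,0,0,0,1],
])

```text
t: 14.65
ee_pos: [510.5, 17.8, 150.1]
eef_rot: [-0.001, 0.978, -0.21, 0.002]
contact_force: [1.0, 2.0, 7.3]
width: 0.291
```

```bash
python3 st.py
```

```text
t14.65 [510.5  17.8 150.1] r79.6 b3.441 F [1.  2.  7.3] push 1.60 rad 1.59 w0.291
```

The push has settled at the 2–3 N plateau, at bearing 3.44. That is about 0.5 past the peak and mid-window, so I let go gently and rise.

apply_moves([
  [0,0,0,0,0,0,0.7],
  [0,0,0,0,0,0,0.6],
  [0,0,0,0,0,0,0.4],
  [0,0,0,0,0,0,0.2],
  [0,0,0,0,0,0,0.2],
], force=20)

```text
t: 15.15
ee_pos: [508.2, 16.7, 147.9]
eef_rot: [0.0, 0.978, -0.211, -0.001]
contact_force: [-0.4, 0.2, 0.4]
width: 0.802
```

apply_moves([
  [0,0,0,0,0,20,0.2],
  [0,0,0,0,0,40,0.2],
  [0,0,0,0,0,45,0.2],
  [0,0,0,0,0,20,0.2],
  [0,0,0,0,0,0,0.2],
  [0,0,0,0,0,0,0.2],
])

```text
t: 15.75
ee_pos: [508.3, 17.0, 272.9]
eef_rot: [-0.0, 0.978, -0.211, -0.0]
contact_force: [-0.3, -0.5, -0.6]
width: 0.8
```

```bash
python3 st.py; python3 - <<'E'
from h import *
f=snap("wrist","w6"); g=snap("scene","s6")
print(proj(f,[[510.4,17.8,186],[586.5,41.2,140]]))
b=cv2.resize(g["color"][130:380,180:500],None,fx=1.2,fy=1.2)
a=f["color"][120:420,180:580]
cv2.imwrite("pics/c6.png",np.hstack([a,b]))
E
```

```text
t15.75 [508.3  17.  272.9] r81.8 b3.442 F [-0.3 -0.5 -0.6] push -0.38 rad -0.46 w0.800
[[323.06916144 242.69356022]
 [242.63338233 133.76579685]]
```

View pics/c6.png

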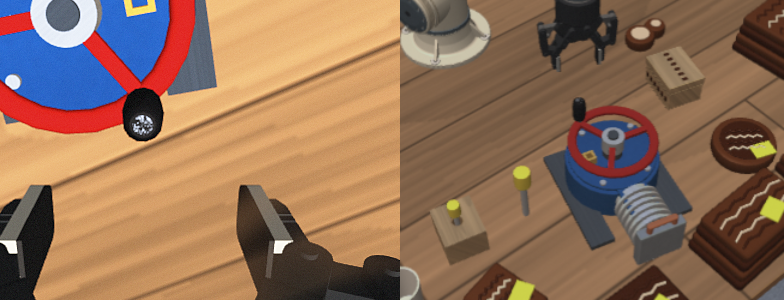

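The wheel stayed: knob top is at (322,245), against (323,243) if unmoved. The pin is upright in the block. One numeric rest check, then hand in.

apply_moves([
  [0,0,0,0,0,0,0.2],
  [0,0,0,0,0,0,0.2],
  [0,0,0,0,0,0,0.2],
  [0,0,0,0,0,0,0.2],
  [0,0,0,0,0,0,0.2],
  [0,0,0,0,0,0,0.2],
  [0,0,0,0,0,0,0.2],
  [0,0,0,0,0,0,0.2],
])

```text
t: 16.65
ee_pos: [508.6, 16.8, 273.3]
eef_rot: [-0.0, 0.978, -0.211, 0.0]
contact_force: [-0.4, 0.5, -0.6]
width: 0.803
```

```bash
python3 - <<'E'
from h import *
f=snap("scene","s7"); a=np.load("pics/s6.npz")["color"]
d=cv2.absdiff(f["color"],a)[190:350,200:420].max(2); print("changed px",(d>40).sum(),d.max())
if (d>40).sum()<30: print(ctrl.job_done())
E
```

```text
changed px 0 39
the job is handed in; nothing more can be done
None
```

The job is handed in, at about 16.7 s of the 72 s allowed. The pin is parked, and the flywheel stands just past its first compression peak.

- **Pin:** I lifted the smaller yellow-headed pin out of the pump and stood it in the single-hole block. The wrist view showed its head within about 2 pixels of where it should be.
- **Flywheel:** I turned the knob slowly anticlockwise. The push at the knob rose from about 2 N to a peak of about 10.6 N at bearing 2.94 rad. It then fell to a plateau of 2 to 3 N, and I let go at bearing 3.44 rad, about 0.5 rad past the peak. By my estimate that is the middle of the stretch where the wheel stays put.
- **Last checks:** After release the knob had not moved, to within about 2 pixels. Two scene pictures about 1 s apart showed no change around the pump and block, and the arm was clear of everything. The goods looked undisturbed in the last picture, though I did not measure them.
- **Uncertain:** The valve lift cannot be seen, so "just past the peak" rests only on the force readings, which are noisy to about 1 N. One plateau reading was slightly high, at 3.2 N. The triangulated heights also came out 4 to 9 mm low, so I used the known heights instead.

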